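Unlock the ratchet-held tipping tray, empty it into the case, lock it and close the lid

TASK

Put the test blocks away: every block, those lying loose on the desk and those on the aluminium tray, belongs in the blue case. The tray is locked, so lift its red holding pawl well up and leave it there, turn the ratchet wheel backwards (clockwise from above) fully to its stop, and tip the tray up steeply by its bar so that its blocks slide into the case; lay the tray back down level before anything else. Then wind the wheel fully forward again, only after that put the pawl fully down to hold it, and set the lid squarely and flush on the case, without disturbing the other things on the desk.

Things in the scene. Friction and masses are not known exactly. Their poses are not given: they have to be found in the camera images.
- pawl (a joint): angle (rad) of the red holding pawl about its level hinge: 0 = down, its nose caught between two teeth of the ratchet wheel, growing as it is lifted, stop at 1.9. It clears the teeth from about 0.4. A stiff hinge (0.09 N m) keeps it wherever it is left, so it must be led down too.
- pawl_knob (a point): centre of the red thumb roll on the pawl: a round roll 24 mm in diameter and 18 mm long, its axis along the frame's y (parallel to the pawl hinge), so that it can turn between two fingers that close along that y. It stands 34 mm above the pawl's shank, 48 mm above the tips of the wheel's teeth. Its position is as it is now; it moves on a circle about pawl_hinge, from 62 mm in +x and 34 mm above the hinge (pawl down) upwards and over towards -x of the station.
- pawl_hinge (a point): centre of the pawl's hinge pin, in the fixed grey bracket; frame axes are those of the station (x, y level; z up). The hinge axis is along y.
- wheel (a joint): angle (rad) of the steel ratchet wheel about its upright axis: 0 (a stop) = wound up, tray locked; grows as it is turned backwards (CLOCKWISE from above) to its stop at 1.8. It starts at 0 to 0.04. With the pawl down it is held, both ways, within about 0.15; the pawl drops fully between the teeth only within about 0.1 of 0. Friction 0.06 N m; it stays where it is left.
- wheel_axis (a point): point on the upright axis of the ratchet wheel (toothed rim 57 mm in radius), at mid-thickness of the wheel (wheel 12 mm thick); frame axes of the station. Under it the wheel drives a brass bolt (22 mm per rad) that lies over a tab on the tray's side; the tray is free once the wheel is beyond about 1.2.
- crank_knob (a point): centre of the black upright crank knob on top of the wheel: a cylinder 22 mm in diameter and 38 mm tall, 42 mm from the wheel's axis, its underside 10 mm over the wheel. It is round, so the fingers can keep their direction while it is led along its circle.
- tray (a joint): tilt (rad) of the aluminium tray about its lip: 0 = level, growing as its back is raised, stop at 1.0. It falls back when let go.
- tray_bar (a point): centre of the round black bar at the back of the tray: 14 mm in diameter, 100 mm long along the frame's x (two thin stays join it 45 mm either side of the centre), 168 mm behind the tray's hinge and 50 mm above it when level. Round, so it can turn between fingers that close across it while it is led in an arc about tray_hinge.
- tray_hinge (a point): middle of the hinge under the tray's open lip, frame axes of the station: the hinge runs along x, the tray (160 mm wide, 145 mm long, walls 30 mm on three sides, floor 5 mm thick over the hinge line) lies to -y of it, the storage case to +y. Lifting the tray needs about 4 N at the bar. Blocks slide off at a tilt of about 0.7 or more.
- case: blue open storage case, fixed; 200 mm (x) by 170 mm (y) by 120 mm high, walls and floor 5 mm; origin at the centre of its underside. It stands just beyond the tray's lip.
- case_rim (a point): centre of the case's mouth, at rim height (120 mm); axes of the case.
- lid_grip (a point): centre of the black handle of the loose blue lid (280 g): handle 70 mm along x, 18 mm wide (y), 36 mm tall, standing on the lid plate 200 mm (x) by 170 mm (y) by 8 mm; under the plate is a locating rib frame, 180 by 150 mm outside and 8 mm deep, that enters the case with 5 mm play all round. This point is 34 mm above the underside of the ribs and 26 mm above the face that rests on the rim.
- block_s1_c (a point): centre of a yellow test block, 60 mm (x) by 34 mm (y) by 26 mm (z), 75 g, with two grey bands; starts lying loose on the desk. May be absent.
- block_s2_c (a point): centre of a white test block, 60 mm (x) by 34 mm (y) by 26 mm (z), 75 g, with two grey bands; starts lying loose on the desk. May be absent.
- block_s3_c (a point): centre of a green test block, 60 mm (x) by 34 mm (y) by 26 mm (z), 75 g, with two grey bands; starts lying loose on the desk. May be absent.
- block_t1_c (a point): centre of a yellow test block, 60 mm (x) by 34 mm (y) by 26 mm (z), 75 g, with two grey bands; starts lying on the tray. May be absent.
- block_t2_c (a point): centre of a yellow test block, 60 mm (x) by 34 mm (y) by 26 mm (z), 75 g, with two grey bands; starts lying on the tray. May be absent.
- block_t3_c (a point): centre of a white test block, 60 mm (x) by 34 mm (y) by 26 mm (z), 75 g, with two grey bands; starts lying on the tray. May be absent.
- block_t4_c (a point): centre of a white test block, 60 mm (x) by 34 mm (y) by 26 mm (z), 75 g, with two grey bands; starts lying on the tray. May be absent.
- mug: white mug, 80 mm across, 92 mm high; bystander, not to be disturbed; origin at the centre of its underside.
- spray: clear bottle with white cap, 64 mm across, 170 mm high; bystander, not to be disturbed; origin at the centre of its underside.
- mouse: black and grey computer mouse, 105 by 62 by 34 mm; bystander, not to be disturbed; origin at the centre of its underside.
- marker_box: orange small box, 62 by 40 by 24 mm; bystander, not to be disturbed; origin at the centre of its underside.
- pen_pot: grey empty cup, 72 mm across, 100 mm high; bystander, not to be disturbed; origin at the centre of its underside.
There are look-alikes about, which are no part of the job. Leave any black or purple look-alike of the part that bears block_t3_c alone.

How it is judged:
By the outcome, as a careful person would: the job done as asked, in the order asked, and still so for the second after the job is handed in, with the robot touching nothing.
Of block_s1, block_s2, block_s3 only 2 to 3 are there at a start; the rules pass over those that are not, and their reading is None.
Of block_t1, block_t2, block_t3, block_t4 only 2 to 4 are there at a start; the rules pass over those that are not, and their reading is None.
At some moment in a run one of block_s1, block_s2, block_s3, lid may be knocked a few centimetres aside while the robot is not near it.
Once in a run the grip may slacken for a moment while it holds something.
It also fails if it takes over 210 s, if anything falls off the work surface, if the arm or the gripper's body presses on something with over 40 N, if the wrist force passes 120 N, or if a joint passes its speed limit or range.

ROBOT

A 6-joint arm with a two-finger parallel gripper is mounted at the origin on the work surface. World frame = base frame: x ahead of the robot, y to its left, z up, the work surface at z = 0. Lengths are in mm, angles in rad, forces in N, time in s.
With the tool pointing down it reaches from about 300 to 875 mm from the base axis. Payload 6.4 kg.
Tool frame: the origin (TCP) lies at the very end of the fingers, on their centre line; the grasp point (between the pads) lies 19 mm behind it; z points along the fingers, y is the line along which they close (so a half turn about z gives the same grasp; the last joint's range is limited). The gripper opens to 85 mm and grips with 20 to 120 N. Pads are 22 mm wide; open, the fingers measure 114 mm over their backs; the gripper's body (76 mm by 85 mm) begins 54 mm behind the grasp point. The pads swing forward as they close: fully open they stand 13 mm farther back than shut.
Start: joints at [-1.54, 0.181, 1.607, -0, 1.354, -0.206], TCP at [134.906, -558.964, 197.388] pointing down, gripper open.
Joint ranges: [-2.99, 2.99], [-0.89, 2.07], [0.3, 2.58], [-1.14, 4.28], [0, 2.63], [-3.12, 3.12]. Speed limits (rad/s): [2.57, 2.57, 3.01, 3.14, 3.14, 3.14].

INTERFACE

Orientations are given as [roll, pitch, yaw] about the fixed x, y, z axes, in that order (R = Rz(yaw) Ry(pitch) Rx(roll)).
In Python, from rig import * gives the robot as it stands. Calls block until the motion is done:
- movep(position, orientation): joint-space move of the TCP to a pose.
- movel(position, feed=150, rotation=None, guard=None): straight line of the TCP; rotation=None keeps the orientation; feed is the mean speed in mm/s. With guard (N) it stops when the force on the tool has changed by that much, and returns True; else False.
- goto_joints(angles): joint-space move.
- grip(opening): finger opening in mm; the grip force is fixed at half the most; returns when the fingers have stopped.
- hold(seconds).
- inverse_kinematics(position, orientation): joint angles nearest the present ones, or None.
- camera(name): name is "scene" or "top" or "wrist"; returns a dict with "pixels" (400x640x3 uint8, red, green, blue), "fx", "fy", "cx", "cy" (pixels), "rvec" (rotation vector, rad) and "tvec" (3), from world to camera coordinates, as OpenCV has them. Camera axes: x right, y down, z forward; pixel columns grow to the right and rows downward; lengths in mm; the calibration is good to about 2 mm. The wrist camera is an equidistant fisheye: a pixel r from the principal point sees the ray r / f radians off the axis. A picture is of the moment at which its call begins. There is no depth.
A pose or a line that the arm cannot do raises PlanningError and nothing moves.
- finish_job(): hands the job in; it is judged then, once.
Readings, each from a call of its own:
- get_clock(): time.
- get_qpos(): joint angles.
- get_qd(): joint speeds.
- get_tau(): joint torques, N m.
- get_tool_pos(): TCP position.
- get_orientation(): TCP orientation.
- get_ft_force(): force on the tool from outside, world axes, zero at the start.
- get_moment(): the same for the moment, N m.
- get_opening(): finger opening in mm.
- get_grip_force(): force on a finger pad.
Only numpy, scipy, OpenCV 4.12 (cv2) and the standard library are available. Lean on these libraries where they do the work, as an engineer would, in place of code of your own. Each camera call takes 0.05 s, during which the arm holds its last target. There are 200 camera calls.

## Working session

There is one attempt and no reset: what is moved stays moved. The work goes in short steps, each a Python script; the robot and the scene stay as the last script left them, time stands still between calls to the robot, and variables do not carry over. Pictures are saved under pics/ and viewed, at most 14 in all, crops included, and the job is handed in when it is done.

```bash
ls; mkdir -p pics
cat > h.py <<'E'
from rig import *
import numpy as np, cv2
def snap(name,fn):
    c=camera(name); cv2.imwrite(f'pics/{fn}.png',c['pixels'][:,:,::-1])
    np.save(f'pics/{fn}.npy',{k:np.array(c[k]) for k in c},allow_pickle=True); return c
def load(fn): return np.load(f'pics/{fn}.npy',allow_pickle=True).item()
def ray(c,u,v,fish=False):
    R,_=cv2.Rodrigues(np.array(c['rvec'],float)); t=np.array(c['tvec'],float).ravel()
    x=(u-c['cx'])/c['fx']; y=(v-c['cy'])/c['fy']
    if fish:
        r=np.hypot(x,y)+1e-12; d=np.array([x/r*np.sin(r),y/r*np.sin(r),np.cos(r)])
    else: d=np.array([x,y,1.])
    d=R.T@d; return -R.T@t, d/np.linalg.norm(d)
def atz(c,u,v,z,fish=False):
    o,d=ray(c,u,v,fish); return o+d*(z-o[2])/d[2]
def tri(*rays):
    A=np.zeros((3,3));b=np.zeros(3)
    for o,d in rays:
        P=np.eye(3)-np.outer(d,d);A+=P;b+=P@o
    p=np.linalg.solve(A,b)
    return p,[np.linalg.norm((np.eye(3)-np.outer(d,d))@(p-o)) for o,d in rays]
def proj(c,p,fish=False):
    R,_=cv2.Rodrigues(np.array(c['rvec'],float)); q=R@np.array(p,float)+np.array(c['tvec'],float).ravel()
    if fish:
        r=np.hypot(q[0],q[1]);th=np.arctan2(r,q[2]);x,y=q[0]/r*th,q[1]/r*th
    else: x,y=q[0]/q[2],q[1]/q[2]
    return np.array([c['cx']+c['fx']*x,c['cy']+c['fy']*y])
E
python3 - <<'E'
from h import *
for n in ('scene','top','wrist'):
    c=snap(n,n+'0'); print(n,c['fx'],c['cx'],c['cy'],ray(c,320,200))
for n in ('scene0','top0'):
    cv2.imwrite(f'pics/{n}b.png',cv2.resize(cv2.imread(f'pics/{n}.png'),(800,500),interpolation=cv2.INTER_CUBIC))
print(get_clock(),get_orientation())
E
```

```text
pics
scene 430.21294774534203 321.03497115188856 198.8562108956448 (array([1423.80804826, -547.43518025,  996.85197573]), array([-0.67856276,  0.37613704, -0.63093066]))
top 408.4593436518262 316.9751381281864 199.11869160087852 (array([ 384.44169677,  -26.58471479, 1704.44261993]), array([ 0.09505992, -0.01760795, -0.99531582]))
wrist 309.70691628693146 317.13726545751337 198.4867395782434 (array([ 205.61950564, -541.91411626,  373.1321056 ]), array([-0.27785535, -0.07448303, -0.95773101]))
0.15 [-3.14029623e+00 -2.59627970e-04  2.36815177e-01]
```

View pics/scene0b.png

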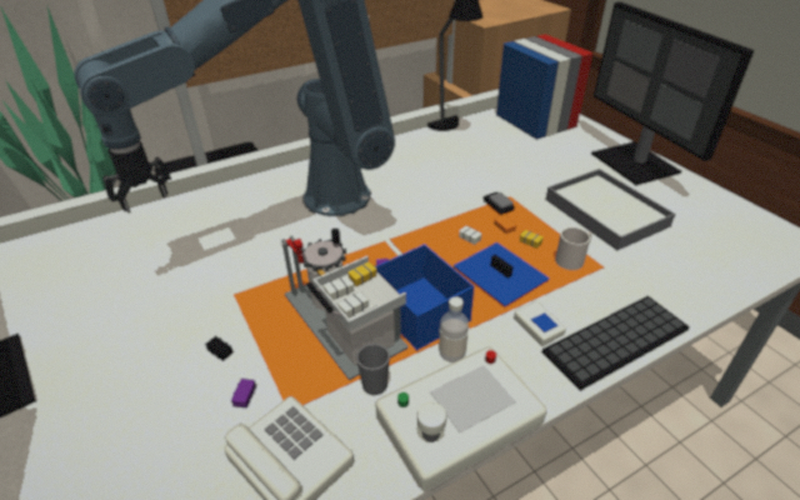

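View pics/top0b.png

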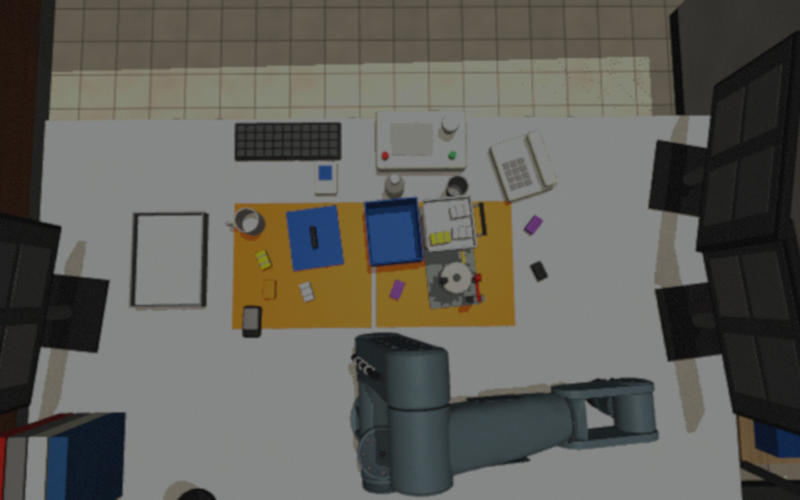

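Scene and top views show the station (wheel, pawl, tray with 2 white and 1 yellow blocks), case left of it, lid, loose yellow (264,260) and white (306,292) blocks, and purple/black decoys. I'll go closer with the wrist camera.

Run:
```python
from h import *
c=load('top0')
for n,u,v,z in [('wheel',456,277,90),('pawlknob',478,280,130),('bar',482,219,100),('trayc',449,222,60),('case',393,232,120),('lid',313,238,40),('sY',264,260,26),('sW',306,292,26),('mug',249,222,90),('mbox',269,289,24),('mouse',251,320,30),('spray',395,185,170),('pot',457,186,100)]:
    print(n,atz(c,u*.8,v*.8,z).round())
from math import pi
# view 1: above station
for i,(p) in enumerate([(400,-120,420),(400,-240,420),(450,150,420)]):
    movep(p,[pi,0,0.0]); snap('wrist',f'w{i}')
    c=load(f'w{i}'); print(ray(c,320,200,True), get_clock(), get_qpos())
    cv2.imwrite(f'pics/w{i}b.png',cv2.resize(cv2.imread(f'pics/w{i}.png'),(800,500),interpolation=cv2.INTER_CUBIC))
```

```text
wheel [ 451. -231.   90.]
pawlknob [ 439. -294.  130.]
bar [ 634. -317.  100.]
trayc [ 631. -216.   60.]
case [593. -33. 120.]
lid [586. 229.  40.]
sY [517. 391.  26.]
sW [410. 253.  26.]
mug [634. 425.  90.]
mbox [422. 374.  24.]
mouse [322. 430.  30.]
spray [731. -41. 170.]
pot [ 741. -240.  100.]
(array([ 472.78887597, -120.83274422,  595.90136462]), array([-0.28895127, -0.00804097, -0.95731004])) 2.2167 [-5.78715623e-01 -2.75216405e-01  1.61018646e+00 -1.51225266e-04
  1.80782998e+00  9.93171099e-01]
(array([ 472.50869161, -241.62891069,  595.71876558]), array([-0.28913507, -0.0065104 , -0.95726617])) 2.8167 [-7.96613895e-01 -1.58708193e-01  1.51419750e+00  3.44387367e-04
  1.78705842e+00  7.75362338e-01]
(array([522.83707616, 149.29837196, 596.56506695]), array([-0.28789346, -0.00887238, -0.95762134])) 4.325 [ 6.92060171e-02 -1.40718839e-01  1.49795923e+00 -3.35388382e-04
  1.78437988e+00  1.64114903e+00]
```

View pics/w0b.png

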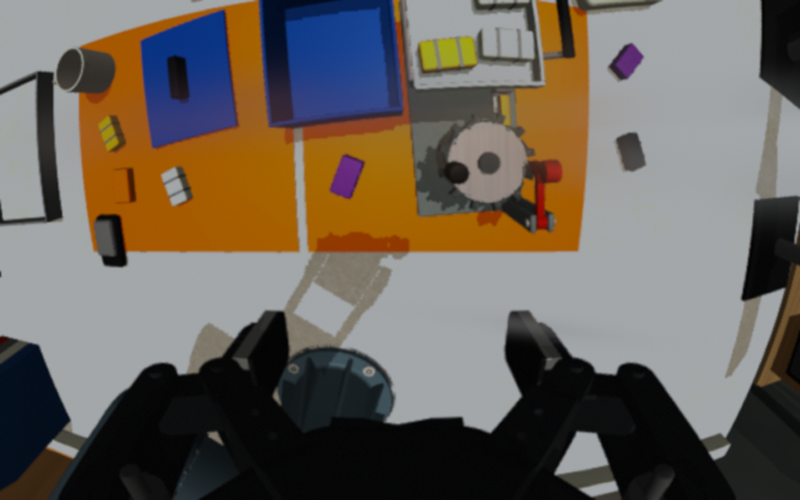

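View pics/w1b.png

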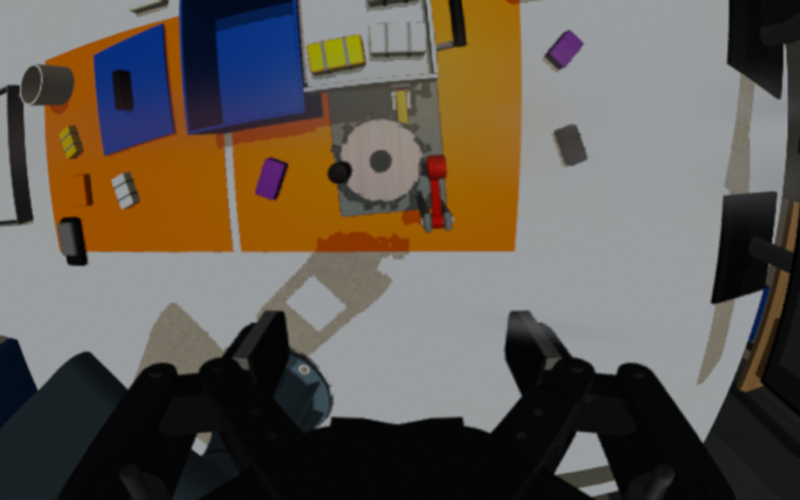

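View pics/w2b.png

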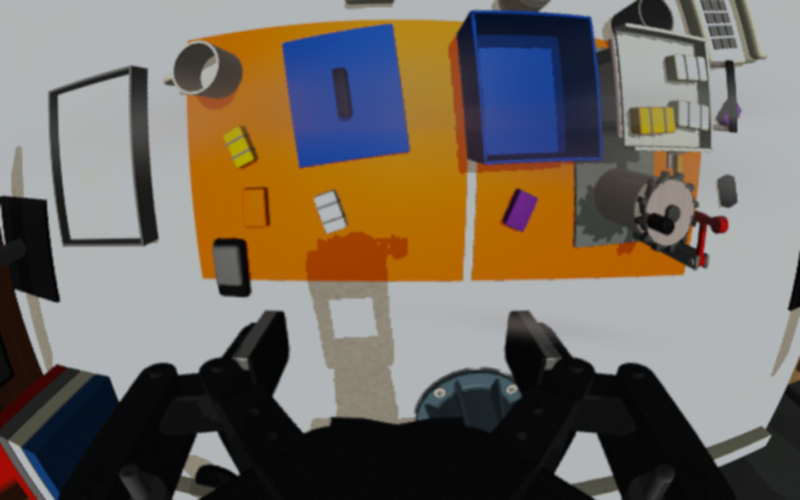

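w0–w2 show the wheel disc (489,163)/(381,161)/(673,212), red roll (547,171)/(437,167)/(720,224), case corners, lid handle, and blocks. Now triangulating.

Run:
```python
from h import *
C=[load(f'w{i}') for i in range(3)]+[load('scene0'),load('top0')]
s=lambda U:(U+.5)*.8-.5
def T(n,*uv):
    rs=[ray(C[i],s(p[0]),s(p[1]),i<3) for i,p in enumerate(uv) if p]
    p,e=tri(*rs); print(n,p.round(1),np.round(e,1))
T('wheeltop',(489,163),(381,161),(673,212))
T('crank top',(457,173),(340,173),(660,220))
T('pawl roll',(549,171),(437,167),(722,224))
T('hinge',(541,222),(437,220),(703,259))
T('bar',(566,28),(457,22),(733,97),(321,293),(483,219))
T('lip corner near',(412,85),(305,90),(619,147))
T('tray back near corner',(543,86),(436,77),(711,149))
T('case SL',(268,127),(189,133),(471,161))
T('case SR',(402,115),(304,115),(603,158))
T('case NL',None,None,(470,12),None,(366,202))
T('case NR',None,None,(592,12),None,(417,199))
T('lid handle',(177,78),(122,90),(343,93),None,(313,238))
T('lid corner a',(154,147),(105,155),(301,167))
T('lid corner b',(237,124),(174,131),(409,151))
T('lid corner c',None,None,(284,43))
for n,u,v in [('Y c',240,147),('W c',331,211),('mug rim',208,68),('mbox',257,207),('lid c',346,94)]:
    print(n,atz(C[2],s(u),s(v),24,True).round(1))
for n,u,v in [('lid SW',301,167),('lid SE',409,151),('lid NE',392,25),('lid NW',284,43)]:
    print(n,atz(C[2],s(u),s(v),14,True).round(1))
# crops
def crop(fn,x,y,w,h,k,out):
    im=cv2.imread(f'pics/{fn}.png')[y:y+h,x:x+w]; cv2.imwrite(f'pics/{out}.png',cv2.resize(im,None,fx=k,fy=k,interpolation=cv2.INTER_CUBIC))
crop('scene0',170,170,240,150,3.3,'sc')
```

```text
wheeltop [ 446.5 -223.6  171. ] [1.  0.8 1.7]
crank top [ 437.3 -182.7  194.2] [1.9 2.2 3.7]
pawl roll [ 443.8 -278.6  219.2] [2.4 1.6 1.5]
hinge [ 384.7 -283.6  190.3] [1.7 0.9 2.3]
bar [ 608.6 -299.3  202.1] [ 7.1 14.1  8.8  8.1  9.6]
lip corner near [ 529.5 -136.2  150.2] [3.5 0.8 3.8]
tray back near corner [ 538.7 -283.3  176.2] [2.  0.7 2.6]
case SL [492.7  51.7  92.7] [1.9 1.4 0.5]
case SR [ 503.5 -127.3  120.6] [4.1 1.2 5.3]
case NL [695.6  52.6  89.6] [0.9 0.9]
case NR [ 700.6 -107.2  130.7] [6.1 6.1]
lid handle [588.1 227.9  35.2] [0.3 0.4 1.9 2.1]
lid corner a [480.1 295.4  13.5] [1.  0.9 0.2]
lid corner b [502.9 130.7  11.7] [0.3 0.8 1.1]
lid corner c [553.  183.  482.2] [0.]
Y c [516.8 391.3  24. ]
W c [412.7 249.   24. ]
mug rim [649.1 445.8  24. ]
mbox [421.1 368.3  24. ]
lid c [588.1 223.2  24. ]
lid SW [480.2 295.5  14. ]
lid SE [501.9 130.9  14. ]
lid NE [696.4 156.2  14. ]
lid NW [676.3 320.7  14. ]
```

View pics/sc.png

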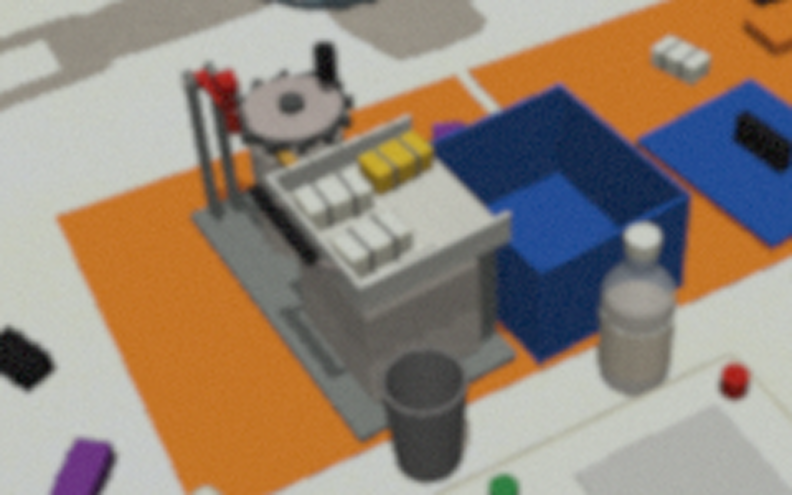

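The crop confirms the layout: station about 170 mm tall, tray holding yellow 1 and white 2, pawl bracket at left. Closer wrist views next.

```bash
cat >> h.py <<'E'
from math import pi
def comp(a,b,out,y=0,h=240):
    ims=[cv2.resize(cv2.imread(f'pics/{f}.png')[y:y+h],(800,h*5//4),interpolation=cv2.INTER_CUBIC) for f in (a,b)]
    cv2.imwrite(f'pics/{out}.png',np.vstack(ims))
E
python3 - <<'E'
from h import *
for n,p in [('A',(340,-270,330)),('B',(340,-170,330)),('C',(530,-270,360)),('D',(520,-90,360))]:
    movep(p,[pi,0,0.0]); snap('wrist',n)
comp('A','B','AB'); comp('C','D','CD'); print(get_clock())
E
```

```text
8.2583
```

View pics/AB.png

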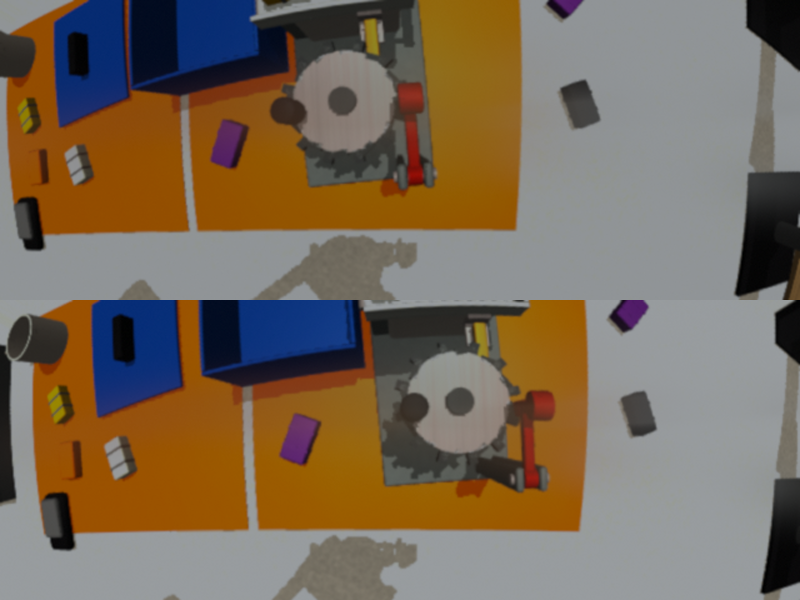

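View pics/CD.png

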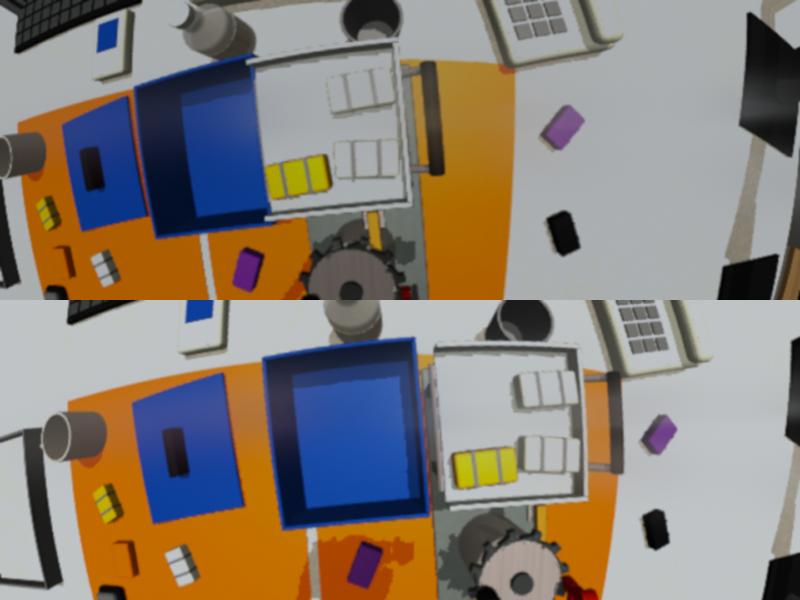

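AB/CD show the hub at A(343,101)/B(459,102), roll at A(410,97)/B(540,105), bar centre at C(433,119)/D(615,123), and the case rim corners clear in D. I'll triangulate these.

Run:
```python
from h import *
C={n:load(n) for n in ['A','B','C','D','w2']}
s=lambda U:(U+.5)*.8-.5
P={}
def T(n,**k):
    p,e=tri(*[ray(C[i],s(q[0]),s(q[1]),True) for i,q in k.items()]); P[n]=p; print(n,p.round(1),np.round(e,1))
T('hub',A=(343,101),B=(459,102),C=(351,291),D=(522,283))
T('hub AB',A=(343,101),B=(459,102))
T('roll',A=(410,97),B=(540,105))
T('hinge',A=(416,173),B=(529,181))
T('crank',A=(287,111),B=(414,107))
T('bar N',C=(430,63),D=(614,74)); T('bar S',C=(436,174),D=(617,172)); T('bar',C=(433,119),D=(615.5,123))
T('tray NB',C=(399,41),D=(580,45)); T('tray SB',C=(409,206),D=(585,198))
T('tray NL',C=(250,62),D=(434,45)); T('tray SL',C=(268,219),D=(438,206))
T('case NW',C=(137,87),D=(264,56)); T('case SW',C=(156,237),D=(284,228))
for n,q in dict(NW=(264,56),NE=(414,39),SE=(430,217),SW=(284,228)).items(): print('case120',n,atz(C['D'],s(q[0]),s(q[1]),120,True).round(1))
for v in 'AB':
  print('crank at z 213',atz(C[v],s({'A':287,'B':414}[v]),s({'A':111,'B':107}[v]),217,True).round(1))
T('roll3',A=(410,97),B=(540,105),w2=(721,224)); T('hub3',A=(343,101),B=(459,102),C=(351,291),D=(522,283),w2=(673,212))
```

```text
hub [ 445.8 -223.3  168.1] [0.2 0.6 1.  1. ]
hub AB [ 445.7 -223.1  166.5] [0.1 0.1]
roll [ 443.2 -279.4  216. ] [0.2 0.2]
hinge [ 380.7 -286.   178.6] [2. 2.]
crank [ 437.  -182.3  200.9] [0.3 0.3]
bar N [ 666.9 -298.6  199. ] [0.4 0.4]
bar S [ 570.4 -304.1  202. ] [0.4 0.4]
bar [ 618.1 -301.3  198.4] [0.2 0.2]
tray NB [ 694.3 -272.1  176.8] [1.6 1.6]
tray SB [ 539.  -281.5  180.1] [1.3 1.3]
tray NL [ 683.2 -126.2  166.6] [0.1 0.1]
tray SL [ 521.3 -133.4  148.6] [1.7 1.7]
case NW [689.8  57.  113.1] [1.7 1.7]
case SW [494.2  36.6 122.1] [0. 0.]
case120 NW [689.9  54.8 120. ]
case120 NE [ 701.1 -109.4  120. ]
case120 SE [ 505.6 -127.8  120. ]
case120 SW [493.7  37.2 120. ]
crank at z 213 [ 435.4 -186.9  217. ]
crank at z 213 [ 436.  -181.6  217. ]
roll3 [ 443.5 -279.4  217.4] [0.2 0.8 1. ]
hub3 [ 446.5 -223.4  169.9] [1.  1.5 1.1 0.4 1.9]
```

```bash
cat >> h.py <<'E'
yaw=0.07; O=[pi,0,yaw]
ex=np.array([np.cos(yaw),np.sin(yaw),0]); ey=np.array([-np.sin(yaw),np.cos(yaw),0]); ez=np.array([0,0,1.])
ROLL=np.array([443.5,-279.4,217.]); PH=ROLL-62*ex-34*ez
HUB=np.array([446.,-223.4,0]); PHI0=np.radians(103.5)
def rollpos(a,dz=-17):
    t=a+np.arctan2(34,62); return PH+np.hypot(62,34)*(np.cos(t)*ex+np.sin(t)*ez)+dz*ez
def crankpos(a,z=190): return np.array([HUB[0]+42*np.cos(PHI0-a),HUB[1]+42*np.sin(PHI0-a),z])
def st(m): print(m,round(get_clock(),1),get_tool_pos().round(1),'F',np.round(get_ft_force(),1),'op',round(float(get_opening()),1),'gf',np.round(get_grip_force(),1),flush=True)
E
python3 - <<'E'
from h import *
movep(ROLL+[0,0,60],O); grip(40); st('above')
print(movel(rollpos(0),80,guard=8)); st('down')
grip(10); st('grip')
for a in np.arange(0.2,1.61,0.2): movel(rollpos(a),90)
st('up'); snap('wrist','P'); snap('scene','Ps')
grip(40); movel(get_tool_pos()+[0,0,60],150); st('free')
im=cv2.imread('pics/Ps.png')[170:320,170:410]; a=cv2.resize(im,(800,500))[:300]
cv2.imwrite('pics/P2.png',np.vstack([a,cv2.resize(cv2.imread('pics/P.png')[:240],(800,300))]))
E
```

```text
above 9.7 [ 443.7 -279.1  277.1] F [-0.2  0.2  0.7] op 39.9 gf 0.0
False
down 10.8 [ 443.8 -279.7  200.6] F [-0.3 -0.1  0. ] op 39.9 gf 0.0
grip 11.2 [ 443.5 -279.5  200.1] F [0.7 0.1 0.5] op 9.7 gf 0.0
up 13.6 [ 345.8 -286.2  226.8] F [-0.2 -0.2 -0.3] op 9.9 gf 0.0
free 14.7 [ 345.9 -286.1  286.5] F [-0.3 -0.1 -0.1] op 39.8 gf 0.0
```

View pics/P2.png

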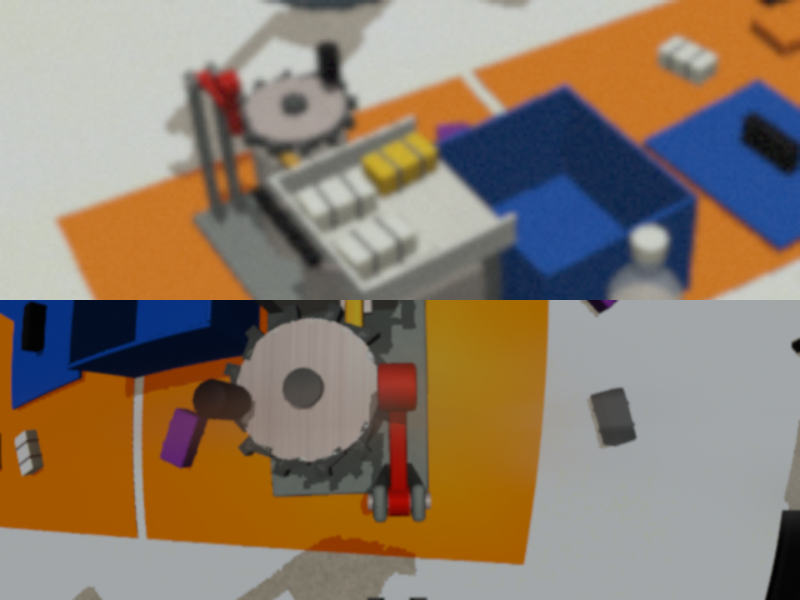

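The pawl was missed: the fingers closed to 10 mm on nothing, and it is still down. I'll recheck heights, adding P and the scene view.

Run:
```python
from h import *
C={n:load(n) for n in ['A','B','C','D','w0','w1','w2','P','scene0','top0']}
s=lambda U:(U+.5)*.8-.5
sc=lambda u,v:((170+u/3.3+.5)/.8-.5,(170+v/3.3+.5)/.8-.5)
P={}
def T(n,**k):
    p,e=tri(*[ray(C[i],s(q[0]),s(q[1]),i not in('scene0','top0')) for i,q in k.items()]); print(n,p.round(1),np.round(e,1))
T('roll',A=(410,97),B=(540,105),w2=(721,224),P=(397,87),scene0=sc(228,84))
T('roll sc+w',P=(397,87),scene0=sc(228,84))
T('roll sc+w2',w2=(721,224),P=(397,87))
T('hub',A=(343,101),B=(459,102),P=(302,88),scene0=sc(291,103))
T('hub sc',P=(302,88),scene0=sc(291,103))
T('bar',C=(433,119),D=(615.5,123),scene0=sc(285,224))
T('cranktop',A=(287,111),P=(210,98),scene0=sc(324,46))
T('lid handle',w2=(343,93),scene0=(502,264))
for n in 'P': print(ray(C[n],320,200,True))
```

```text
roll [ 443.7 -278.7  216.7] [0.8 0.9 1.6 1.6 3.8]
roll sc+w [ 443.4 -277.4  214.5] [2.4 2.4]
roll sc+w2 [ 443.4 -280.   217.1] [0.9 0.9]
hub [ 445.6 -222.2  171.2] [1.6 0.4 0.4 2. ]
hub sc [ 445.9 -221.3  171.3] [1.1 1.1]
bar [ 618.5 -299.2  200.5] [2.1 0.8 2.8]
cranktop [ 436.5 -182.5  214.2] [3.6 0.6 4. ]
lid handle [589.2 227.4  43.2] [2.9 2.9]
(array([ 418.35353606, -281.39098956,  403.36354136]), array([-0.28672491, -0.02827174, -0.9575957 ]))
```

Run:
```python
from h import *
for n,p in [('scene0',(134.9,-559,197.4)),('top0',(134.9,-559,197.4)),('Ps',(345.8,-286.2,226.8)),('P',(345.8,-286.2,226.8))]:
    print(n,proj(load(n),p,n=='P')/.8)
cv2.imwrite('pics/Psb.png',cv2.resize(cv2.imread('pics/Ps.png'),(800,500)))
print(get_opening(), get_clock())
```

```text
scene0 [150.82806333 219.76041867]
top0 [576.12715856 382.998953  ]
Ps [279.22063757 220.31546689]
P [396.27855248 288.13461575]
39.82141318016153 14.6833
```

View pics/Psb.png

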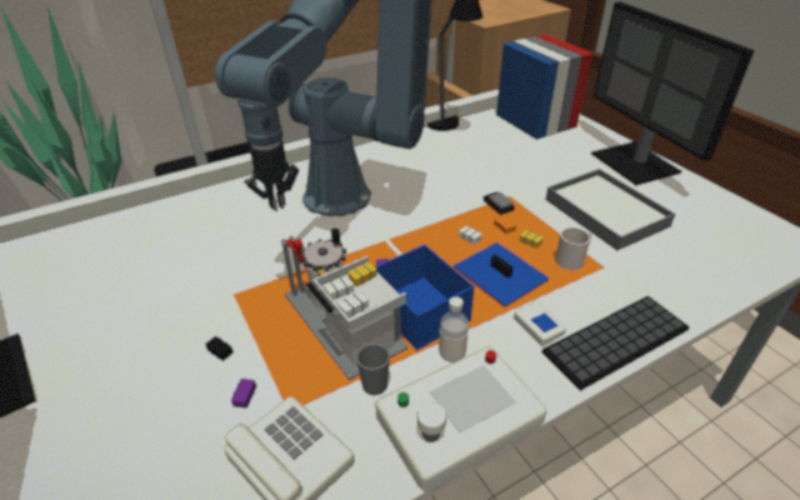

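The closed fingertips show about 30 mm higher in Ps than the reported TCP. I'll probe the bare desk to find the true finger end.

Run:
```python
from h import *
grip(18); movep([360,0,120],O); movel([360,0,15],150); st('near')
print(movel([360,0,-50],25,guard=5)); st('contact')
movel([360,0,40],150); st('up')
```

```text
near 17.1 [360.8  -0.5  15.6] F [-0.1  0.7  0.3] op 18.1 gf 0.0
True
contact 18.9 [360.   -0.  -33.7] F [-1.4  1.   7.9] op 17.8 gf 4.2
up 19.5 [3.597e+02 1.000e-01 3.950e+01] F [-0.4 -0.2 -0.6] op 18.1 gf 0.0
```

The desk contact comes at reported z ≈ -33, so the real finger end is 32 mm behind the reported TCP. I'll apply that offset and retry the pawl.

```bash
cat >> h.py <<'E'
L=32  # real finger end lies 32 mm behind reported TCP (probed)
E
python3 - <<'E'
from h import *
D=-15-L
movel([360,0,220],200); movep(ROLL+[0,0,30],O); grip(40)
print(movel(rollpos(0,D),80,guard=8)); st('down')
grip(10); st('grip')
if get_opening()>14:
    for a in np.arange(0.2,1.61,0.2):
        movel(rollpos(a,D),90)
        if a in(.2,) or a>1.5: st(f'{a:.1f}')
    grip(40); movel(get_tool_pos()+[0,0,70],150); st('free')
E
```

```text
False
down 23.2 [ 443.9 -279.8  170.6] F [0.4 0.3 0.2] op 39.8 gf 0.0
grip 23.5 [ 443.9 -279.6  170.7] F [0.2 1.2 2.2] op 16.8 gf 62.1
0.2 23.8 [ 435.3 -280.2  181.5] F [-0.1 -1.2 -1.1] op 16.9 gf 60.4
1.6 25.9 [ 346.5 -287.9  198.9] F [-1.3 -4.9  7.4] op 15.8 gf 58.4
free 26.9 [ 345.4 -285.   265.5] F [ 0.2 -0.6  1.1] op 40.0 gf 0.0
```

Run:
```python
from h import *
z=192-L
movep(crankpos(0,270),O); snap('wrist','K')
print(movel(crankpos(0,z),100,guard=8)); st('down')
grip(15); st('grip')
if get_opening()>17:
    for a in np.arange(0.15,1.66,0.15): movel(crankpos(a,z),80)
    st('1.65')
    for a in (1.75,1.8,1.85):
        r=movel(crankpos(a,z),40,guard=12); st(f'{a}')
        if r: break
    snap('scene','Ks')
    grip(40); movel(get_tool_pos()+[0,0,100],150); st('free'); 
    movep([400,-250,330],O); snap('wrist','K2')
    a=cv2.resize(cv2.imread('pics/K.png')[:240],(800,300));b=cv2.resize(cv2.imread('pics/K2.png')[:240],(800,300))
    cv2.imwrite('pics/KK.png',np.vstack([a,b]))
```

```text
False
down 28.8 [ 436.7 -182.9  160.7] F [ 0.2  0.6 -0.4] op 40.0 gf 0.0
grip 29.1 [ 436.6 -182.   161. ] F [-1.2  2.7  5.9] op 20.4 gf 58.6
1.65 31.9 [ 501.6 -210.4  162.1] F [ 54.7  24.2 -16.3] op 16.1 gf 55.3
1.75 32.1 [ 503.2 -215.2  162.3] F [ 60.3  22.  -18.6] op 15.8 gf 48.4
1.8 32.4 [ 504.3 -219.   162.5] F [ 64.3  16.7 -23.2] op 15.4 gf 40.1
1.85 32.6 [ 504.7 -221.1  162.6] F [ 65.8  16.2 -23.4] op 15.7 gf 35.5
free 33.9 [ 487.  -225.3  259. ] F [-0.5  0.4  0.2] op 40.4 gf 0.0
```

View pics/KK.png

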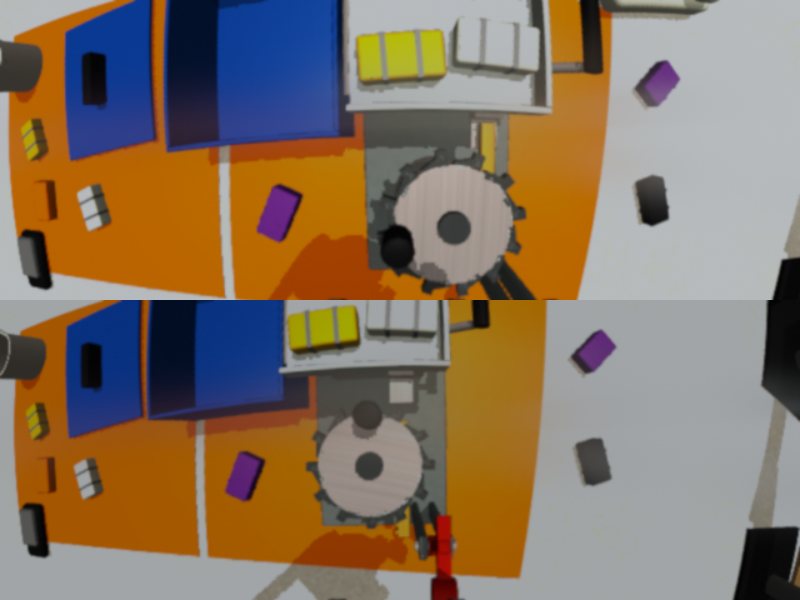

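The wheel has turned: the knob is now at (367,115) against the hub at (369,166), and the brass bolt has gone from over the tab. I'll compute the angle.

Run:
```python
from h import *
s=lambda U:(U+.5)*.8-.5
for n,k,h in [('K',(397,247),(453,228)),('K2',(367,115),(369,166))]:
    c=load(n)
    for zk in (205,214): 
        a=atz(c,s(k[0]),s(k[1]),zk,True); b=atz(c,s(h[0]),s(h[1]),169,True); d=a-b
        print(n,a.round(1),b.round(1),np.degrees(np.arctan2(d[1],d[0])).round(1),np.hypot(*d[:2]).round(1))
```

```text
K [ 438.3 -181.9  205. ] [ 445.3 -222.8  169. ] 99.7 41.5
K [ 440.9 -181.7  214. ] [ 445.3 -222.8  169. ] 96.1 41.3
K2 [ 488.  -221.2  205. ] [ 445.5 -222.8  169. ] 2.1 42.5
K2 [ 487.5 -221.9  214. ] [ 445.5 -222.8  169. ] 1.2 42.0
```

Run:
```python
from h import *
z=188-L
movep([487.5,-222,260],O); print(movel([487.5,-222,z],100,guard=8))
grip(15); hold(.3); st('grip')
for y in (-224,-226,-228,-230,-232,-234):
    r=movel([487.5,y,z],25,guard=12); st(y)
    if r or abs(get_ft_force()[1])>12: break
grip(40); hold(.2); movel(get_tool_pos()+[0,0,100],150); 
movep([400,-250,330],O); snap('wrist','K3'); st('')
im=np.hstack([cv2.imread(f'pics/{n}.png')[40:240,200:440] for n in('K2','K3')]); print(im.shape)
a=cv2.imread('pics/K2.png').astype(int);b=cv2.imread('pics/K3.png').astype(int)
for m in (a,b):
    d=(m[70:110,270:320].sum(2)<190); ys,xs=np.nonzero(d); print(xs.mean()+270,ys.mean()+70,d.sum())
cv2.imwrite('pics/K23.png',cv2.resize(im,None,fx=1.66,fy=1.66))
```

```text
False
grip 36.8 [ 487.9 -221.3  157.1] F [-1.1  4.4  5.8] op 20.3 gf 58.5
-224 37.0 [ 487.9 -221.3  157. ] F [-1.9 12.1  9. ] op 20.3 gf 59.0
 39.0 [ 399.9 -249.5  328.4] F [ 0.3  0.3 -1.2] op 40.1 gf 0.0
(200, 480, 3)
293.38349514563106 91.42233009708738 412
293.54501216545015 91.50608272506082 411
```

The wheel is at its stop: it resists 12 N with no motion. Now the tray.

```bash
cat >> h.py <<'E'
BAR=np.array([618.5,-300.5,200.]); TH=BAR+168*ey-50*ez
def barpos(t,dz=-13-L):
    a=np.arctan2(50,-168)-t; return TH+np.hypot(50,168)*(np.cos(a)*ey+np.sin(a)*ez)+dz*ez
HUB=np.array([445.6,-222.9,0]); PHI0=np.radians(105.3)
E
python3 - <<'E'
from h import *
movep(BAR+[0,0,70-L],O); grip(32)
print(movel(barpos(0),60,guard=6)); st('down')
grip(5); st('grip')
if get_opening()>10:
    for t in np.arange(0.1,0.96,0.085):
        movel(barpos(t),70)
        if get_opening()<10: break
    st(f'tilt {t:.2f}'); hold(1.0); snap('scene','Ts'); snap('wrist','Tw'); st('held')
    cv2.imwrite('pics/T.png',np.vstack([cv2.resize(cv2.imread('pics/Ts.png')[150:300,170:410],(800,500))[:320],cv2.resize(cv2.imread('pics/Tw.png')[:220],(800,275))]))
E
```

```text
False
down 41.7 [ 618.8 -300.7  155.6] F [-0.4  0.5  0.6] op 32.2 gf 0.0
grip 42.0 [ 618.8 -300.8  155.7] F [ 0.2 -1.6  2.7] op 11.5 gf 58.5
tilt 0.95 46.1 [ 608.7 -193.3  274.1] F [-14.8  -9.7  15.7] op 11.6 gf 61.8
held 47.2 [ 608.7 -193.6  274. ] F [-14.9  -9.8  15.5] op 11.7 gf 61.8
```

View pics/T.png

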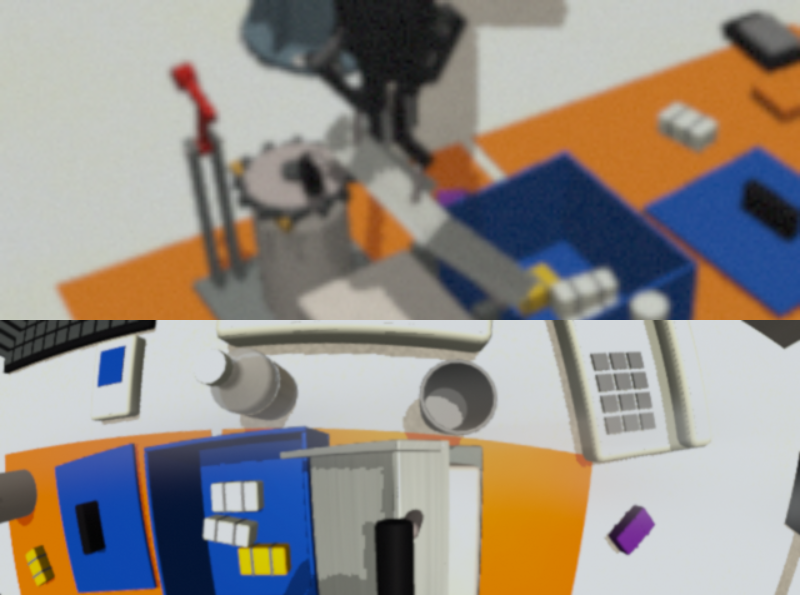

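All three tray blocks are in the case. Lower the tray, rewind the wheel.

Run:
```python
from h import *
for t in np.arange(0.85,0.05,-0.085): movel(barpos(t),80)
movel(barpos(0.0),40); st('low'); 
for k in range(3):
    if get_ft_force()[2]>3 or movel(get_tool_pos()-[0,0,1],20,guard=4): break
st('level'); grip(32); hold(.2); movel(get_tool_pos()+[0,0,90],150); st('free')
z=188-L
movep([487.9,-221.3,260],O); snap('wrist','L0'); print(movel([487.9,-221.3,z],100,guard=8)); grip(15); st('grip')
for a in np.arange(1.7,0.04,-0.1):
    movel(crankpos(a,z),60)
    if round(a,1) in(1.2,.6,.1): st(f'{a:.2f}')
for a in (0.05,0.02,-.01,-.04,-.07):
    r=movel(crankpos(a,z),25,guard=12)
    if r: break
st(f'end {a}')
```

```text
low 51.1 [ 621.5 -300.7  157.8] F [ 3.6  0.7 12.7] op 11.5 gf 63.2
level 51.1 [ 621.5 -300.7  157.8] F [ 3.6  0.7 12.7] op 11.5 gf 63.2
free 52.4 [ 617.8 -300.   243.3] F [ 0.2  0.6 -0.1] op 32.2 gf 0.0
False
grip 54.5 [ 488.4 -221.3  157.1] F [-0.8  2.7  5.6] op 20.1 gf 58.5
1.20 56.0 [ 483.8 -199.7  157.9] F [14.  -3.3 -2.4] op 20.1 gf 60.4
0.60 57.5 [ 460.7 -185.3  157.6] F [ 3.  -5.4  5.2] op 20.2 gf 61.7
0.10 58.8 [ 440.5 -181.6  157.6] F [4.8 1.7 7.4] op 20.2 gf 61.7
end -0.07 60.0 [ 434.7 -181.7  157.5] F [10.   7.6  7.2] op 20.2 gf 60.7
```

Run:
```python
from h import *
grip(40); hold(.2); movel(get_tool_pos()+[0,0,110],150); st('free')
D=-15-L
movep(rollpos(1.6,D)+[0,0,70],O); snap('wrist','M0'); movel(rollpos(1.6,D),80,guard=8); st('at'); grip(10); st('grip')
if get_opening()>14:
    for a in np.arange(1.4,0.05,-0.2): movel(rollpos(a,D),90)
    movel(rollpos(0,D),60); st('0')
    for k in range(6):
        if movel(get_tool_pos()-[0,0,1.5],20,guard=12): break
    st('press'); 
    grip(40); hold(.1); movel(get_tool_pos()+[0,0,70],150); st('free')
    movep([360,-250,330],O); snap('wrist','M'); snap('scene','Ms')
    cv2.imwrite('pics/MM.png',np.vstack([cv2.resize(cv2.imread('pics/Ms.png')[170:270,170:410],(800,333)),cv2.resize(cv2.imread('pics/M.png')[:210],(800,262))]))
```

```text
free 61.5 [ 431.  -182.9  264.7] F [ 0.3 -0.4  0.7] op 40.4 gf 0.0
at 63.1 [ 346.2 -286.6  197.6] F [ 0.5 -0.1  0.8] op 40.2 gf 0.0
grip 63.5 [ 346.3 -287.7  198. ] F [-0.2 -6.5  2.1] op 15.5 gf 58.4
0 66.0 [ 445.5 -279.9  175.9] F [-6.3  8.8 33.2] op 15.7 gf 110.4
press 66.2 [ 444.9 -279.6  176.6] F [-3.5  0.2  7.3] op 15.6 gf 106.8
free 67.3 [ 444.6 -279.6  244.8] F [-0.2 -1.3 -0.3] op 39.9 gf 0.0
```

View pics/MM.png

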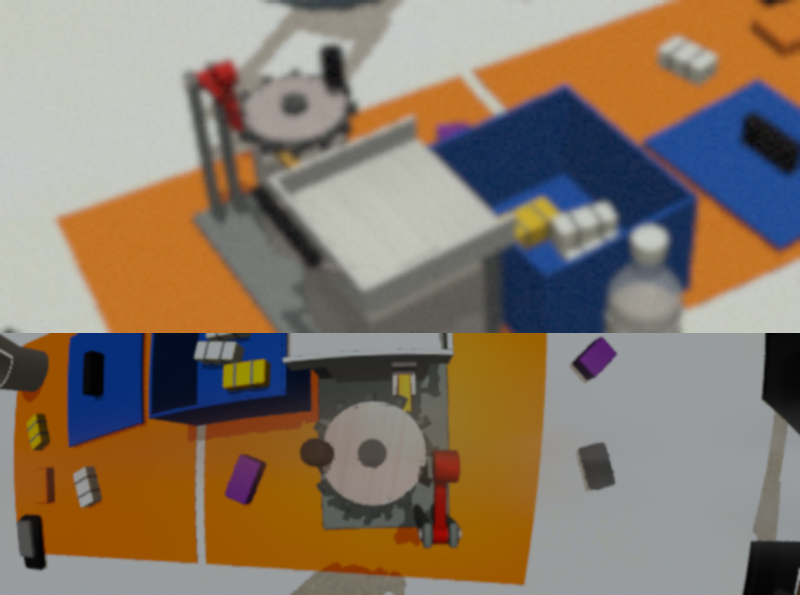

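The pawl and bolt look restored; I'll compare red pixels with the starting scene picture to be sure of "fully down".

Run:
```python
from h import *
for n in ('scene0','Ps','Ms'):
    m=cv2.imread(f'pics/{n}.png').astype(int)[170:240,200:290]
    r=(m[:,:,2]>110)&(m[:,:,1]<70); ys,xs=np.nonzero(r); print(n,xs.mean()+200,ys.mean()+170,r.sum(), ys.min()+170)
    k=(m.sum(2)<110); k[:, :55]=0;k[35:]=0; ys,xs=np.nonzero(k); print('  knob',xs.mean()+200,ys.mean()+170,k.sum())
R=np.array([444,-279.4,216])
c=load('scene0')
for a in (0,.05,.1): print(a,proj(c,rollpos(a,0)))
```

```text
scene0 235.14545454545456 194.94545454545454 55 192
  knob 268.29411764705884 189.2941176470588 34
Ps 235.06666666666666 195.08333333333334 60 192
  knob 268.4594594594595 189.32432432432432 37
Ms 235.20338983050848 193.77966101694915 59 189
  knob 269.5 190.21052631578948 38
0 [237.51692267 195.20279181]
0.05 [237.11706897 194.07184442]
0.1 [236.698957   192.93818334]
```

Run:
```python
from h import *
c=load('scene0')
for a in (-.05,0,.05,.1,.15): print(a,proj(c,crankpos(a,195)))
c=load('M'); 
for n in('M0','M','P','K','L0'):
    c=load(n); print(n,[proj(c,crankpos(a,214),True).round(1).tolist() for a in(0,.1)])
# precise shift via template correlation, scene0 vs Ms, knob patch and roll patch
def sh(a,b,x0,x1,y0,y1,m=5):
    A=cv2.imread(f'pics/{a}.png');B=cv2.imread(f'pics/{b}.png'); k=6
    A=cv2.resize(A[y0:y1,x0:x1],None,fx=k,fy=k,interpolation=cv2.INTER_CUBIC);B=cv2.resize(B[y0-m:y1+m,x0-m:x1+m],None,fx=k,fy=k,interpolation=cv2.INTER_CUBIC)
    r=cv2.matchTemplate(B,A,cv2.TM_CCOEFF_NORMED); _,v,_,l=cv2.minMaxLoc(r); print(b,(l[0]/k-m,l[1]/k-m),round(v,3))
for b in('Ps','Ms'):
    sh('scene0',b,262,274,179,196); sh('scene0',b,229,245,188,206); sh('scene0',b,310,330,200,230)
```

```text
-0.05 [266.87881512 188.95160191]
0 [267.32993795 189.23680042]
0.05 [267.75519699 189.53758757]
0.1 [268.15351147 189.85329129]
0.15 [268.52385548 190.18320194]
M0 [[190.0, 84.7], [189.2, 79.5]]
M [[251.0, 104.3], [250.3, 100.0]]
P [[167.1, 81.8], [166.2, 75.7]]
K [[317.8, 205.4], [317.0, 200.3]]
L0 [[265.3, 265.7], [264.2, 261.2]]
Ps (0.16666666666666696, -0.16666666666666696) 0.944
Ps (0.0, 0.33333333333333304) 0.957
Ps (0.0, 0.0) 0.997
Ms (1.333333333333333, 1.166666666666667) 0.977
Ms (-0.33333333333333304, -1.3333333333333335) 0.894
Ms (0.0, 0.0) 0.995
```

Run:
```python
from h import *
for n in('A','B','P','M0','M'):
    c=load(n); im=c['pixels'].astype(int); p=proj(c,crankpos(0.05,205),True); u,v=p.round().astype(int)
    w=22; sub=im[max(v-w,0):v+w,u-w:u+w]; k=((sub.max(2)<75)&(sub.max(2)-sub.min(2)<25)).astype(np.uint8)
    k=cv2.morphologyEx(k,cv2.MORPH_OPEN,np.ones((5,5),np.uint8))
    nl,lab,stt,cen=cv2.connectedComponentsWithStats(k)
    i=1+stt[1:,4].argmax(); q=cen[i]+[u-w,max(v-w,0)]
    h=[]
    for a in np.arange(-.1,.4,.01):
        e=np.mean([proj(c,crankpos(a,z),True) for z in(180,214)],0); h.append((np.hypot(*(e-q)),a))
    print(n,q.round(1),stt[i,4],'best a %.2f res %.1f'%(min(h)[1],min(h)[0]))
```

```text
A [232.8  86.1] 274 best a 0.11 res 3.4
B [326.7  91. ] 665 best a -0.03 res 4.8
P [175.7  75.3] 667 best a 0.14 res 0.5
M0 [198.5  72.9] 580 best a 0.27 res 1.8
M [258.   93.4] 197 best a 0.28 res 4.5
```

The wheel is still about 0.15 rad short: the knob slipped along the pads, so the pawl sits on a tooth. Mend it by lifting the pawl, winding with the fingers closing along the tangent, then lowering the pawl.

Run:
```python
from h import *
D=-15-L
movep(rollpos(.07,D)+[0,0,75],O); movel(rollpos(.07,D),80,guard=8); grip(10); st('pawl grip')
assert get_opening()>13
for a in np.arange(0.2,1.41,0.2): movel(rollpos(a,D),90)
st('up'); grip(40); hold(.1); movel(get_tool_pos()+[0,0,70],150)
z=188-L; O2=[pi,0,yaw+pi/2]
if inverse_kinematics(crankpos(.15,z),O2) is None: O2=[pi,0,yaw-pi/2]
movep(crankpos(.15,270),O2); print(movel(crankpos(.15,z),100,guard=8)); grip(15); st('knob grip')
for a in (.1,.05,0,-.04,-.08,-.12,-.16):
    r=movel(crankpos(a,z),25,guard=15); st(f'{a}')
    if r or abs(get_ft_force()[0])>15: break
grip(45); hold(.2); movel(get_tool_pos()+[0,0,110],150)
movep([360,-250,330],O); snap('scene','Ns'); st('')
def sh(a,b,x0,x1,y0,y1,m=5):
    A=cv2.imread(f'pics/{a}.png');B=cv2.imread(f'pics/{b}.png'); k=6
    A=cv2.resize(A[y0:y1,x0:x1],None,fx=k,fy=k,interpolation=cv2.INTER_CUBIC);B=cv2.resize(B[y0-m:y1+m,x0-m:x1+m],None,fx=k,fy=k,interpolation=cv2.INTER_CUBIC)
    r=cv2.matchTemplate(B,A,cv2.TM_CCOEFF_NORMED); _,v,_,l=cv2.minMaxLoc(r); print(b,(l[0]/k-m,l[1]/k-m),round(v,3))
sh('scene0','Ns',262,274,179,196)
```

```text
pawl grip 69.9 [ 441.3 -279.8  175. ] F [0.4 0.4 3.6] op 16.5 gf 60.3
up 72.0 [ 360.4 -286.7  204.6] F [ 3.8 -3.4  2.1] op 16.6 gf 58.6
False
knob grip 75.8 [ 441.4 -181.4  157. ] F [0.  1.9 5.2] op 19.9 gf 58.5
0.1 76.1 [ 440.7 -181.5  157. ] F [6.8 2.7 1.9] op 20.3 gf 58.8
0.05 76.3 [ 440.1 -181.6  157. ] F [15.3  4.  -1.5] op 20.1 gf 58.9
 79.0 [ 360.  -249.6  329.4] F [ 0.5 -0.3  0.1] op 44.8 gf 0.0
Ns (0.833333333333333, 0.666666666666667) 0.97
```

```bash
cat >> h.py <<'E'
def sh(a,b,x0,x1,y0,y1,m=5):
    A=cv2.imread(f'pics/{a}.png');B=cv2.imread(f'pics/{b}.png'); k=8
    A=cv2.resize(A[y0:y1,x0:x1],None,fx=k,fy=k,interpolation=cv2.INTER_CUBIC);B=cv2.resize(B[y0-m:y1+m,x0-m:x1+m],None,fx=k,fy=k,interpolation=cv2.INTER_CUBIC)
    r=cv2.matchTemplate(B,A,cv2.TM_CCOEFF_NORMED); _,v,_,l=cv2.minMaxLoc(r); print(b,(l[0]/k-m,l[1]/k-m),round(v,3))
E
python3 - <<'E'
from h import *
for n in('Ps','Ms','Ns'):
    print(n)
    sh('scene0',n,245,266,224,252) # bar
    sh('scene0',n,248,260,218,232) # back near corner
    sh('scene0',n,270,290,248,266) # back far corner
    sh('scene0',n,262,274,179,196) # knob
    sh('scene0',n,252,262,210,222) # bolt
E
```

```text
Ps
Ps (0.0, 0.0) 0.998
Ps (0.0, 0.0) 0.998
Ps (0.0, 0.0) 0.997
Ps (0.125, -0.25) 0.945
Ps (0.0, 0.0) 0.997
Ms
Ms (0.0, 0.0) 0.982
Ms (0.0, 0.0) 0.987
Ms (0.125, -1.0) 0.809
Ms (1.375, 1.125) 0.977
Ms (-0.625, 0.0) 0.929
Ns
Ns (0.0, 0.0) 0.976
Ns (0.0, 0.0) 0.991
Ns (0.125, -1.0) 0.81
Ns (0.875, 0.625) 0.97
Ns (-0.5, 0.0) 0.976
```

Run:
```python
from h import *
z=190-L; O2=[pi,0,yaw+pi/2]
if inverse_kinematics(crankpos(.15,z),O2) is None: O2=[pi,0,yaw-pi/2]
print(O2)
p=np.array([440.1,-181.5,z]); movep(p+[0,0,110],O2); movel(p,100,guard=8); grip(15); st('grip')
for a in (.3,.45,.3,.2,.15,.1,.05,0,-.05,-.1,-.15,-.2):
    movel(crankpos(a,z),40); st(f'{a}')
    if get_ft_force()[0]>35: break
snap('scene','Qs'); sh('scene0','Qs',252,262,210,222)
```

```text
[3.141592653589793, 0, 1.6407963267948966]
grip 81.8 [ 440.4 -181.7  158.8] F [-2.   1.7  5.2] op 20.2 gf 58.5
0.3 82.2 [ 445.6 -180.   158.7] F [-9.   5.2 11.5] op 20.1 gf 59.6
0.45 82.5 [ 451.3 -179.   158.6] F [-11.5  11.4  16.5] op 20.2 gf 60.1
0.3 82.8 [ 447.7 -179.4  158.9] F [0.6 7.2 7.2] op 19.9 gf 59.4
0.2 83.0 [ 444.9 -178.8  158.9] F [ 6.4 10.4  5. ] op 19.9 gf 59.7
0.15 83.3 [ 444.1 -178.9  158.9] F [11.8 10.7  2.1] op 19.9 gf 59.5
0.1 83.5 [ 442.1 -178.4  158.9] F [12.8 14.7  2.4] op 20.5 gf 59.8
0.05 83.8 [ 440.  -178.1  158.9] F [13.9 15.3  3.4] op 20.1 gf 60.0
0 84.0 [ 438.1 -177.9  158.9] F [14.1 19.4  5.4] op 19.8 gf 60.2
-0.05 84.3 [ 435.2 -177.6  158.8] F [ 9.2 22.7  8.5] op 20.2 gf 60.6
-0.1 84.5 [ 434.1 -177.5  158.9] F [13.7 25.   8.6] op 20.1 gf 60.6
-0.15 84.8 [ 434.1 -177.5  158.9] F [22.4 28.2  5. ] op 20.1 gf 60.3
-0.2 85.0 [ 434.1 -177.5  159. ] F [31.2 32.2  0.6] op 19.9 gf 60.3
Qs (0.25, -0.125) 0.99
```

Now it is on the hard stop (x stays at 434.1 with rising force). Release, verify, and lower the pawl.

Run:
```python
from h import *
grip(45); hold(.2); movel(get_tool_pos()+[0,0,110],150)
D=-15-L
movep(rollpos(1.4,D)+[0,0,70],O); snap('scene','R0'); sh('scene0','R0',262,274,179,196)
movel(rollpos(1.4,D),80,guard=8); grip(10); st('grip')
assert get_opening()>13
for a in np.arange(1.2,0.05,-0.2): movel(rollpos(a,D),90)
for a in (.1,.05,0,-.05):
    movel(rollpos(a,D),40); st(f'{a:.2f}')
    if get_ft_force()[2]>25: break
grip(40); hold(.1); movel(get_tool_pos()+[0,0,75],150); st('free')
movep([360,-200,330],O); snap('scene','R'); snap('wrist','Rw')
sh('scene0','R',262,274,179,196); sh('scene0','R',229,245,188,206); sh('scene0','R',252,262,210,222)
```

```text
R0 (-0.25, -0.5) 0.947
grip 89.2 [ 359.1 -286.7  203.8] F [ 0.2 -5.1  1.2] op 16.8 gf 59.4
0.10 91.3 [ 441.4 -279.8  177.6] F [ 2.9 -0.2  8. ] op 16.4 gf 69.4
0.05 91.6 [ 443.5 -279.6  174.9] F [2.8 0.8 8.1] op 16.6 gf 69.9
0.00 91.8 [ 445.6 -279.4  172. ] F [3.2 1.9 8.8] op 16.4 gf 70.2
-0.05 92.1 [ 447.6 -279.3  169. ] F [4.4 1.1 9. ] op 16.5 gf 70.9
free 93.2 [ 444.5 -278.7  240.6] F [-0.9 -0.7  0.3] op 39.8 gf 0.0
R (0.125, 0.0) 0.981
R (0.0, 0.0) 0.998
R (0.0, 0.0) 0.997
```

Wheel, bolt and pawl now match the starting picture exactly. Next come the loose blocks, located from close above with colour masks.

```bash
cat >> h.py <<'E'
def orient(c,u0,u1,v0,v1,kind,z=26):
    hsv=cv2.cvtColor(np.ascontiguousarray(c['pixels'][v0:v1,u0:u1]),cv2.COLOR_RGB2HSV).astype(int)
    h,s,v=hsv[...,0],hsv[...,1],hsv[...,2]
    if kind=='white': m=(s<70)&(v>70)
    elif kind=='yellow': m=(((h>22)&(h<40)&(s>90))|((s<90)&(v>50)))&(v>60)
    m=cv2.morphologyEx(m.astype(np.uint8),cv2.MORPH_CLOSE,np.ones((5,5)))
    out=[]
    for k in cv2.findContours(m,cv2.RETR_EXTERNAL,cv2.CHAIN_APPROX_NONE)[0]:
        if cv2.contourArea(k)<300: continue
        P=np.array([atz(c,q[0][0]+u0,q[0][1]+v0,z,True)[:2] for q in k],np.float32)
        (cx,cy),(w,hh),a=cv2.minAreaRect(P); b=cv2.boxPoints(((cx,cy),(w,hh),a))
        e=[b[1]-b[0],b[2]-b[1]]; l=max(e,key=lambda q:q@q); out.append((cx,cy,max(w,hh),min(w,hh),np.arctan2(l[1],l[0])))
    return out
E
python3 - <<'E'
from h import *
movel([360,-200,360],200)
for n,k,p in [('Wh','white',(340,250,250)),('Ye','yellow',(445,391,250))]:
    movep(p,[pi,0,0]); c=snap('wrist',n); print(n,proj(c,(p[0]+72,p[1],26),True).round())
    q=proj(c,(412,250,26) if n=='Wh' else (517,391,26),True).astype(int)
    for o in orient(c,q[0]-90,q[0]+90,max(q[1]-70,0),q[1]+70,k): print(np.round(o,2))
print(get_clock())
cv2.imwrite('pics/WY.png',np.vstack([cv2.resize(cv2.imread(f'pics/{n}.png')[:240],(800,300)) for n in('Wh','Ye')]))
E
```

```text
Wh [317. 111.]
[4.1071e+02 2.5167e+02 5.8180e+01 3.2560e+01 3.2000e-01]
Ye [316. 110.]
[5.1806e+02 3.9484e+02 5.8480e+01 3.2460e+01 3.9000e-01]
[ 5.2185e+02  5.0138e+02  1.8795e+02  2.0070e+01 -3.0000e-02]
96.7583
```

Both blocks measure 58×32 mm at z=26, which fits. Fetching them.

```bash
cat >> h.py <<'E'
def fetch(x,y,a,dx,dy):
    o=[pi,0,a]; grip(62); movep([x,y,90],o); hit=movel([x,y,3-L],80,guard=6); st(f'down {hit}')
    grip(20); st('grip')
    if get_opening()<28: return False
    movel([x,y,230],250); movep([dx,dy,230],[pi,0,.08]); st('carry')
    if get_opening()<28: return False
    movel([dx,dy,62-L],150,guard=8); grip(50); movel([dx,dy,200],250); st('dropped'); return True
E
python3 - <<'E'
from h import *
print(fetch(410.7,251.7,.32,552,-4))
print(fetch(518,394.5,.39,640,-2))
movep([480,60,300],[pi,0,0]); snap('wrist','E1'); movep([520,-40,330],[pi,0,0]); snap('wrist','E2'); snap('scene','Es'); snap('top','Et')
cv2.imwrite('pics/E.png',np.vstack([cv2.resize(cv2.imread('pics/E2.png')[:240],(800,300)),cv2.resize(cv2.imread('pics/Es.png')[150:290,260:633],(800,300))]))
print(get_clock())
E
```

```text
down False 99.6 [411.2 251.9 -28.5] F [0.6 0.  0.8] op 62.1 gf 0.0
grip 100.0 [411.3 251.9 -28.4] F [-1.4 -0.6  6.1] op 32.6 gf 60.6
carry 102.3 [551.5  -2.9 229.6] F [ 0.6  0.6 -0.7] op 32.9 gf 59.9
dropped 104.5 [551.   -3.6 198.2] F [-1.5  0.4 -1.1] op 49.9 gf 0.0
True
down False 108.0 [518.5 394.7 -28.3] F [ 0.4 -0.7  0.2] op 62.1 gf 0.0
grip 108.3 [518.5 394.8 -28.3] F [-0.  -0.4  4.3] op 32.6 gf 61.2
carry 111.1 [639.9  -0.7 229.9] F [ 1.2 -0.6 -1.3] op 32.8 gf 60.6
dropped 113.7 [639.1  -1.8 198.5] F [-0.8 -1.1 -0.7] op 49.8 gf 0.0
True
115.2167
```

```bash
cat >> h.py <<'E'
def bluerect(c,z,roi=None):
    hsv=cv2.cvtColor(np.ascontiguousarray(c['pixels']),cv2.COLOR_RGB2HSV); m=cv2.inRange(hsv,(105,120,35),(128,255,255))
    if roi: k=np.zeros_like(m); k[roi[2]:roi[3],roi[0]:roi[1]]=1; m*=k
    ks=cv2.findContours(m,cv2.RETR_EXTERNAL,cv2.CHAIN_APPROX_NONE)[0]; k=max(ks,key=cv2.contourArea); print('bbox',cv2.boundingRect(k),cv2.contourArea(k))
    P=np.array([atz(c,*q[0],z,True)[:2] for q in k],np.float32)
    (cx,cy),(w,h),a=cv2.minAreaRect(P); b=cv2.boxPoints(((cx,cy),(w,h),a)); e=[b[1]-b[0],b[2]-b[1]]; l=max(e,key=lambda q:q@q); l=l*np.sign(l[0])
    print('rect',round(cx,1),round(cy,1),np.round([w,h],1),'yaw',round(float(np.arctan2(l[1],l[0])),3)); return cx,cy,np.arctan2(l[1],l[0])
E
python3 - <<'E'
from h import *
print('case'); c=load('E2'); bluerect(c,120)
movep([500,-36,380],[pi,0,0.0]); c=snap('wrist','F1'); bluerect(c,120)
movep([510,227,300],[pi,0,0.0]); c=snap('wrist','F2'); print('lid'); bluerect(c,16)
hsv=cv2.cvtColor(c['pixels'],cv2.COLOR_RGB2HSV)
q=proj(c,(588,227,52),True).astype(int); sub=c['pixels'][max(q[1]-60,0):q[1]+60,q[0]-60:q[0]+60].max(2)<40
k=max(cv2.findContours(sub.astype(np.uint8),0,1)[0],key=cv2.contourArea)
P=np.array([atz(c,p[0][0]+q[0]-60,p[0][1]+max(q[1]-60,0),52,True)[:2] for p in k],np.float32); print('handle',cv2.minAreaRect(P))
# blocks in case
c=load('F1'); h=cv2.cvtColor(c['pixels'],cv2.COLOR_RGB2HSV)
p0=proj(c,(690,45,120),True).astype(int);p1=proj(c,(510,-110,120),True).astype(int); print(p0,p1)
for nm,m in (('y',cv2.inRange(h,(22,110,60),(40,255,255))),('w',cv2.inRange(h,(0,0,110),(180,60,255)))):
    s=m[max(p0[1],0):p1[1],p0[0]:p1[0]]; print(nm,(s>0).sum())
cv2.imwrite('pics/F.png',np.vstack([cv2.resize(cv2.imread('pics/F1.png')[:240],(800,300)),cv2.resize(cv2.imread('pics/F2.png')[:240],(800,300))]))
E
```

```text
case
bbox (239, 25, 146, 164) 20477.5
rect 598.2 -35.6 [198.8 169. ] yaw 0.089
bbox (252, 23, 129, 144) 11183.5
rect 598.0 -35.4 [199.5 168.5] yaw 0.089
lid
bbox (432, 32, 128, 156) 14786.5
rect 600.6 -83.7 [257.9 272.7] yaw -1.486Traceback (most recent call last):
  File "<stdin>", line 7, in <module>
ValueError: max() iterable argument is empty
```

Run:
```python
from h import *
c=load('F2'); bluerect(c,16,(150,425,0,260)); print(proj(c,(588,227,52),True))
q=proj(c,(588,227,52),True).astype(int); sub=c['pixels'][max(q[1]-60,0):q[1]+60,q[0]-60:q[0]+60].max(2)
print(sub.min(), np.percentile(sub,[1,5,20]))
for th in (50,60,70):
    ks=cv2.findContours((sub<th).astype(np.uint8),0,1)[0]
    if ks:
        k=max(ks,key=cv2.contourArea); P=np.array([atz(c,p[0][0]+q[0]-60,p[0][1]+max(q[1]-60,0),52,True)[:2] for p in k],np.float32); print('handle',th,cv2.minAreaRect(P))
```

```text
bbox (253, 36, 126, 141) 14258.0
rect 589.4 227.4 [196.8 166.8] yaw 0.132
[316.51580388 105.89255148]
40 [ 55. 117. 174.]
handle 50 ((563.1641845703125, 224.30101013183594), (13.745224952697754, 14.953714370727539), 0.035947468131780624)
handle 60 ((568.3071899414062, 224.71664428710938), (26.49811553955078, 15.387907028198242), 3.9383392333984375)
handle 70 ((571.4005126953125, 225.00096130371094), (32.97181701660156, 16.290809631347656), 0.1587550789117813)
```

Case rim is at (598.1,-35.5), yaw 0.089; lid at (589.4,227.4), yaw 0.132. Placing the lid.

Run:
```python
from h import *
o=[pi,0,.132]; grip(45); movep([589.4,227.4,60],o); print(movel([589.4,227.4,20-L],60,guard=6)); st('down')
g=get_tool_pos()[2]; grip(5); hold(.2); st('grip')
assert get_opening()>13
movel([589.4,227.4,g+40],80); movel([589.4,227.4,240],200); hold(.3); st('lift')
assert get_opening()>13
movep([598.1,-35.5,240],[pi,0,.089]); c=snap('wrist','G'); st('over')
movel([598.1,-35.5,g+128],100); hold(.3); st('pre')
r=movel([598.1,-35.5,g+109],20,guard=10); st(f'contact {r} expect {g+112:.1f}')
```

```text
False
down 119.3 [589.9 227.5 -11.4] F [ 0.3 -0.1 -0.6] op 44.8 gf 0.0
grip 119.8 [589.9 227.4 -11.4] F [ 0.2 -0.9  5.9] op 16.8 gf 59.8
lift 122.0 [589.1 227.4 239.2] F [-0.8  0.3 -2.8] op 17.0 gf 59.0
over 123.1 [598.3 -34.  240.1] F [-0.1 -0.3 -1.7] op 17.1 gf 59.0
pre 124.8 [598.3 -35.6 116.9] F [ 0.1 -0.4 -2.8] op 17.1 gf 59.0
contact True expect 100.6 125.5 [598.  -35.5 100.6] F [ 0.1 -0.7  4.8] op 17.0 gf 59.8
```

Contact came exactly at the expected height. Release, back off and look.

Run:
```python
from h import *
grip(40); hold(.2); movel(get_tool_pos()+[0,0,90],120); movel([598,-35.5,300],200); movep([500,-36,380],[pi,0,0.0]); c=snap('wrist','H'); bluerect(c,128); 
movep([360,100,400],[pi,0,0]); snap('scene','Hs'); st('')
sh('scene0','Hs',262,274,179,196); sh('scene0','Hs',229,245,188,206); sh('scene0','Hs',245,266,224,252)
cv2.imwrite('pics/H2.png',np.vstack([cv2.resize(cv2.imread('pics/H.png')[:200],(800,250)),cv2.resize(cv2.imread('pics/Hs.png')[140:310,150:540],(800,349))]))
```

```text
bbox (251, 19, 132, 149) 16760.0
rect 597.9 -36.1 [199.2 168.6] yaw 0.089
 129.2 [360.9  99.4 399.2] F [-0.2 -0.7  0. ] op 40.2 gf 0.0
Hs (0.0, 0.0) 0.999
Hs (0.0, 0.0) 0.998
Hs (0.0, 0.0) 0.982
```

View pics/H2.png

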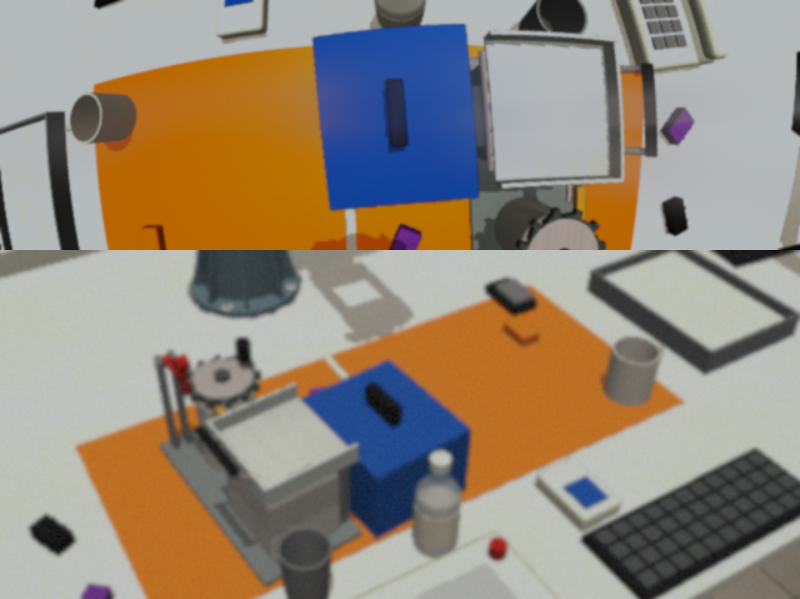

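The lid sits flush and square. The tray is empty and level, the pawl and wheel match the start, nothing loose remains and the bystanders have not moved.

```bash
python3 -c "
from rig import *
print(finish_job())"
```

```text
the job is handed in; nothing more can be done
None
```

The job is handed in: all five blocks are in the case, the tray is level, the wheel is wound, the pawl is down and the lid is flush, though the pawl was first lowered with the wheel about 0.15 rad short, so I lifted it, wound fully and lowered it again.

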